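# Feed a jar rack past the sprung chute gate

### The job

Load the rack of jars into the chute: with one fingertip press the orange bar down so that the yellow gate arm swings up and stays up, and while you hold it there push the rack by its blue rear tab, with the other finger, under the gate until it is fully home against the rubber stops. Then let go of the bar so that the gate drops shut behind the rack. Only push the rack, do not lift it; the gate must not touch the rack or the jars, leave the jars themselves alone, and do not disturb the tape roll, the labels or the pen.

Things in the scene. Friction and masses are not known exactly. Their poses are not given: they have to be found in the camera images.
- chute: Metal chute fixed to the table, deck 440 x 106 mm, 4 mm thick. Origin: table level, mid-length, on the channel's centre line. x: the way the rack travels; y: sideways, to the side with the gate axle and orange bar; z up. Guide walls 24 mm above the deck, 64 mm apart inside, 5 mm thick. Rubber stops at x = +202 mm.
- gateway (a point): Point on the deck (4 mm above the table) on the centre line under the gate arm, at chute x = +82 mm; axes as the chute's.
- chute_stop (a point): Point on the deck on the centre line at the faces of the rubber stops, chute x = +202 mm; axes as the chute's. The rack is fully home when its nose is here.
- gate_axle (a point): Point on the gate axle at the gate plane, chute x = +82, y = +48 mm, 56 mm above the table. The axle runs along chute x in three black bearing blocks (y = +48 mm, 65 mm high, at x = -210, +60 and +99 mm); between x = -204 and +36 mm nothing but the bar stands outside the wall on that side.
- gate_hinge (a joint): Gate angle (rad). 0: shut, arm level across the chute, 56 mm above the table. Grows as the bar is pressed down and the arm swings up, stop at 1.6. A spring (1 to 4 N at the bar) shuts it about half a second after release. The arm is clear of the rack above 1.0. The rack cannot push the shut arm open.
- gate: The gate: yellow arm (8 mm thick, 12 at its rubber tip, reaching 74 mm from the axle) and, on the other side of the axle, a flat orange press bar 240 mm long, 28 mm wide, 8 mm thick, along the chute from x = -202 to +38 mm, on a bent rod. All turn as one; pressing the bar down anywhere opens the gate. Origin: on the axle at the arm, not on the bar.
- bar_mid (a point): Centre of the orange bar, 36 mm out from the gate axle. Shut, the bar's flat top slopes 35 degrees, outer edge up (88 mm high); level at 0.61 rad; then it slopes outward. Seen from above it covers chute y = +66 to +89 mm shut or at 1.2 rad, +70 to +98 level. A fingertip on it at y = +78 mm opens it to 1.0 rad at 51 mm, 1.25 at 44 mm, 1.4 at 38 mm above the table.
- rack: White rack, loose in the chute (60 mm wide), 0.3 to 0.5 kg with its jars. Origin: underside, middle of the jar part; x along the travel. Jar part 106 mm long, end panels 64 mm high; behind it a tongue 6 mm high (passes below the shut gate) ends in the blue push tab. Home: origin at chute x = +149 mm.
- rack_tab (a point): Centre of the rear face of the blue push tab, 137 mm behind the rack origin and 45 mm above the rack's underside (49 mm above the table). The tab is upright, 46 mm wide, 5 mm thick, and reaches from 8 to 68 mm above the table.
- rack_nose (a point): Middle of the lower front edge of the rack, 53 mm before its origin. At the start it is 20 to 50 mm short of the gate plane.
- jar_front: Amber jar with white screw cap, 45 mm wide, 57 mm high, standing loose in the front well of the rack. Origin at its underside.
- jar_rear: The same jar in the rear well of the rack. Origin at its underside.
- tape_roll: Roll of packing tape lying flat, 105 mm wide, 48 mm high, on the table; to be left alone.
- labels_pink: Stack of pink seal labels, 88 x 105 x 9 mm, on the table; to be left alone.
- marker_pen: Blue and white marker pen, 131 mm long, 17 mm high, on the table; to be left alone.
Not all that is in view belongs to the job. Of the things that look like the rack, the larger one is meant. What is shaped like the jar_front but turquoise is not meant.

How it is judged:
By the outcome, as a careful person would: the job done as asked, in the order asked, and still so for the second after the job is handed in, with the robot touching nothing.
It also fails if it takes over 38 s, if anything falls off the work surface, if the arm or the gripper's body presses on something with over 40 N, if the wrist force passes 120 N, or if a joint passes its speed limit or range.

### The arm

A 6-joint arm with a two-finger parallel gripper is mounted at the origin on the work surface; the furniture and walls round the work are solid. World frame = base frame: x ahead of the robot, y to its left, z up, the work surface at z = 0. Lengths are in mm, angles in rad, forces in N, time in s.
With the tool pointing down it reaches from about 350 to 1000 mm from the base axis. Payload 7.1 kg.
Tool frame: the origin (TCP) lies at the very end of the fingers, on their centre line; the grasp point (between the pads) lies 19 mm behind it; z points along the fingers, y is the line along which they close (so a half turn about z gives the same grasp; the last joint's range is limited). The gripper opens to 85 mm and grips with 20 to 120 N. Pads are 22 mm wide; open, the fingers measure 114 mm over their backs; the gripper's body (76 mm by 85 mm) begins 54 mm behind the grasp point. The pads swing forward as they close: fully open they stand 13 mm farther back than shut.
Start: joints at [-1.264, 0.423, 1.63, -0, 1.089, -0.019], TCP at [200.059, -592.099, 231.319] pointing down, gripper open.
Joint ranges: [-3, 3], [-0.9, 2.11], [0.09, 2.58], [-1.31, 4.45], [0.11, 2.69], [-2.54, 2.54]. Speed limits (rad/s): [2.39, 2.39, 3.01, 3.14, 3.14, 3.14].

### API

Orientations are given as a unit quaternion [w, x, y, z].
In Python, from plant import status, cams, manip gives the robot as it stands. The module is installed in compiled form; this text tells all that it offers.
- The arm moves only by the tool apply_moves, never from a script. Its argument "commands" is a list that holds one entry, the list of rows, each a list of 6 numbers: the shift along the tool's x, y, z in m, then the turn, a rotation vector about the tool's x, y, z in rad. A call has 1 to 5 rows; each row shifts and turns the commanded pose from where the row before left it, along the tool's axes as they then stand; what a row does not reach is not made up. A row lasts 1/10 s, in which the tool goes at most 50 mm and 8.59 degrees, less where a joint would pass 70% of its speed; a pose out of reach is approached as far as the arm can. A call is refused whole if a number of a shift passes 0.05 or a number of a turn 0.15, either way. A call with a gripper value outside its range is refused whole. "gripper" is the finger opening in m, from 0 to 0.0854, set as the call begins (left out, the last holds). The fingers move at their own pace and stop on an object; "grip_force" is the grip in N (left out, the last holds). Time passes only in rows, so rows that do not move let the fingers close. It gives the time, the measured TCP pose, the force, the opening and the grip force at its end, in the units of the state.
- status.observe(): the state, without advancing time (a new reading comes with each control period).
- cams.snapshot(name): name is "scene" or "top" or "wrist"; returns a dict with "image" (420x560x3 uint8, blue, green, red), "range_z" (420x560 float32, mm along the optical axis (not along the pixel's ray), 0 where there is no reading), "fx", "fy", "cx", "cy" (pixels), "origin" and "attitude" of the camera in the world. Camera axes: x right, y down, z forward; pixel columns grow to the right and rows downward; lengths in mm; the calibration is good to about 2 mm. The wrist camera is an equidistant fisheye: a pixel r from the principal point sees the ray r / f radians off the axis. A picture is of the moment at which its call begins.
- manip.finish_job(): hands the job in; it is judged then, once.
The state is a dict: "time": time; "joint_pos": joint angles; "qd": joint speeds; "effort": joint torques, N m; "ee_pos": TCP position; "ee_rot": TCP orientation; "contact_force": force on the tool from outside, world axes, zero at the start; "moment": the same for the moment, N m; "finger_gap": finger opening in mm; "grip_force": force on a finger pad.
Only numpy, scipy, OpenCV 4.12 (cv2) and the standard library are available. Lean on these libraries where they do the work, as an engineer would, in place of code of your own. Each camera call takes 0.05 s, during which the arm holds its last target. There are 200 camera calls.

## Working session

There is one attempt and no reset: what is moved stays moved. The work goes in short steps, Python scripts to look and compute and a tool call to move; the robot and the scene stay as the last step left them, time stands still between calls to the robot, and variables do not carry over. Pictures are saved under pics/ and viewed, at most 10 in all, crops included, and the job is handed in when it is done.

Besides the shell and the picture viewer there is one more tool, called after "Call:" as name([rows], argument=value, ...), one row to a line, values as JSON. apply_moves: Moves the arm, as the interface text tells. Its arguments: {"type":"object","properties":{"commands":{"type":"array","items":{"type":"array","items":{"type":"array","items":{"type":"number"}}}},"gripper":{"type":"number"},"grip_force":{"type":"number"}},"required":["commands"]}

```bash
mkdir -p pics; cat > h.py <<'E'
import numpy as np,cv2
from plant import status,cams,manip
from scipy.spatial.transform import Rotation as R
def rot(a):
    a=np.array(a,float)
    return R.from_quat([a[1],a[2],a[3],a[0]]).as_matrix() if a.size==4 else a.reshape(3,3)
def cloud(s):
    h,w=s['range_z'].shape;u,v=np.meshgrid(np.arange(w),np.arange(h));z=s['range_z']
    p=np.stack([(u-s['cx'])/s['fx']*z,(v-s['cy'])/s['fy']*z,z],-1)
    return p@rot(s['attitude']).T+np.array(s['origin'])
E
python3 - <<'E'
from h import *
import pickle
for n in('scene','top'):
    s=cams.snapshot(n);cv2.imwrite(f'pics/{n}0.png',s['image']);pickle.dump(s,open(n+'.pkl','wb'));print(n,s['origin'],s['attitude'],s['fx'])
print(status.observe())
E
```

```text
scene [-542.640034   -605.49802075  752.59664412] [-0.43705877  0.74868811 -0.43429801  0.24460373] 477.2305113302171
top [ 2.99676505e+02 -1.11519810e+00  1.31344176e+03] [ 0.03592372 -0.69712446  0.71489869 -0.04058134] 533.8430390573933
{'time': 0.1, 'joint_pos': array([-1.26399870e+00,  4.23789910e-01,  1.63057549e+00,  4.38357211e-05,
        1.08861960e+00, -1.90075654e-02]), 'qd': array([ 0.00155335, -0.00225346, -0.0013299 , -0.00127807, -0.00071353,
       -0.00072265]), 'effort': array([ 1.13216709e-04, -5.58421791e+01, -2.82446426e+01,  4.59834905e-05,
        3.00546693e-03,  3.49026237e-06]), 'ee_pos': array([ 199.93089801, -591.65298908,  230.62247899]), 'ee_rot': array([-6.91759333e-04,  9.86762100e-01,  1.62172974e-01, -8.06189018e-05]), 'contact_force': array([-0.41270984, -0.14732941,  0.54230368]), 'moment': array([ 0.03419089,  0.05321921, -0.08177947]), 'grip_force': 0.0, 'finger_gap': 85.19313344511062}
```

View pics/top0.png

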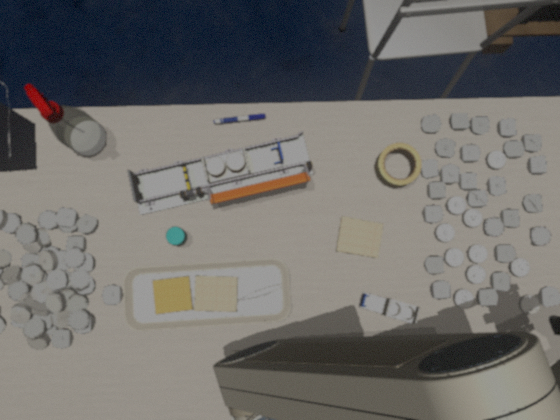

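View pics/scene0.png

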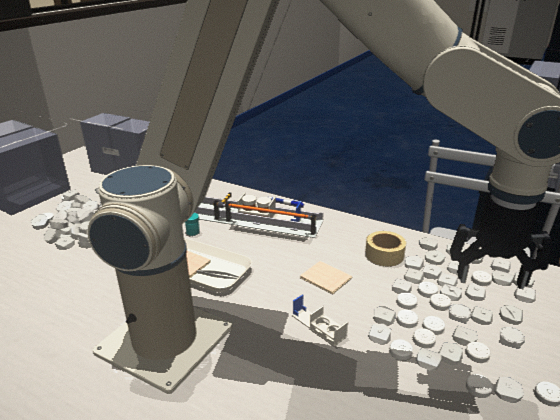

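The top view shows the chute from about (133,195) to (312,160). The yellow gate is at (187,178), the orange bar runs (212,197)-(308,180), and the blue tab is at (278,153). The rack travels to image left. Next I'll measure these.

```bash
python3 - <<'E'
from h import *
import pickle
s=pickle.load(open('top.pkl','rb'));P=cloud(s);hsv=cv2.cvtColor(s['image'],cv2.COLOR_BGR2HSV);H,S,V=cv2.split(hsv)
def reg(m,x0,x1,y0,y1):
    k=np.zeros(m.shape,bool);k[y0:y1,x0:x1]=1;return m&k&(s['range_z']>0)
for n,m in dict(orange=reg((H>3)&(H<16)&(S>150)&(V>90),200,320,165,215),yellow=reg((H>18)&(H<35)&(S>120),175,200,155,205),blue=reg((H>105)&(H<130)&(S>120),265,295,135,170)).items():
    p=P[m];c=p.mean(0);print(n,len(p),c.round(1),p.min(0).round(),p.max(0).round())
    d=np.linalg.svd(p[:,:2]-c[:2])[2][0];t=(p[:,:2]-c[:2])@d;print(' dir',d,t.min(),t.max(),np.degrees(np.arctan2(d[1],d[0])), np.percentile(p[:,2],[5,50,95]))
# wall-ish / deck lines: rect of points above 3mm in chute region
m=reg((P[...,2]>18)&(P[...,2]<36),120,325,125,220)
rr=cv2.minAreaRect(P[m][:,:2].astype(np.float32));print('walls',rr)
m=reg((P[...,2]>2.0)&(P[...,2]<100),120,325,125,220)
print('all',cv2.minAreaRect(P[m][:,:2].astype(np.float32)))
print('table z',np.median(P[210:225,220:300,2]))
b=s['image'][120:225,115:330];cv2.imwrite('pics/crop.png',cv2.resize(b,None,fx=3.6,fy=3.6,interpolation=cv2.INTER_CUBIC))
E
```

```text
orange 754 [488.1  26.9  82.5] [457. -87.  70.] [522. 140.  93.]
 dir [ 0.20743426 -0.97824896] -115.87265098858964 115.8827509283539 -78.02796437805554 [75.32980511 82.76764382 89.16720574]
yellow 32 [517.2 199.5  62. ] [494. 193.  58.] [545. 206.  68.]
 dir [-0.97840663 -0.20668932] -28.19759041098366 23.34102331687814 -168.07159196145938 [57.96679705 61.96032987 65.9019007 ]
blue 1 [584.8 -21.6  66.2] [585. -22.  66.] [585. -22.  66.]
 dir [1. 0.] 0.0 0.0 0.0 [66.24938202 66.24938202 66.24938202]
walls ((542.1537475585938, 117.60226440429688), (99.63008880615234, 429.6678466796875), 12.054487228393555)
all ((543.1028442382812, 121.18519592285156), (511.2366638183594, 237.76675415039062), 88.60372161865234)
table z 0.33363500315556394
```

View pics/crop.png

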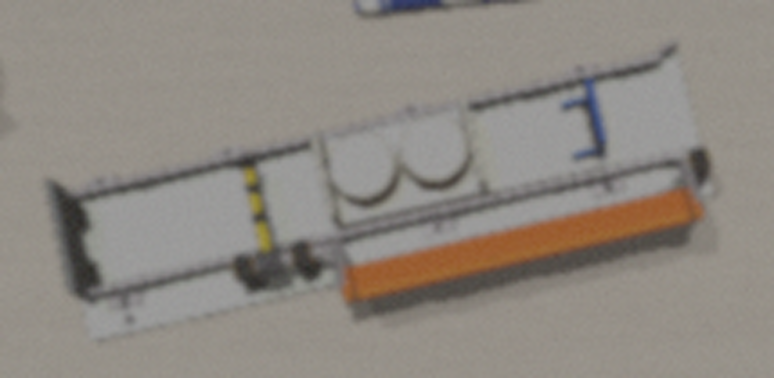

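Chute fit: origin is about (546.5,123), travel is at 101.97°, and the bar-to-gate distance is 163 mm against 164 expected. The tab rear is at about -150, so the nose is ~42 mm short of the gate, which fits the 20-50 given. I'll plan one finger on the bar (y=78) and the other on the tab (y≈3), with the gap at 60 mm.

```bash
cat >> h.py <<'E'
O=np.array([546.5,123.,0]);A=np.radians(101.97)
C=np.array([[np.cos(A),-np.sin(A),0],[np.sin(A),np.cos(A),0],[0,0,1]]) # columns u,v,z
TR=C@np.diag([1,-1,-1.])
def here():
    s=status.observe();return s,C.T@(np.array(s['ee_pos'])-O),rot(s['ee_rot'])
def plan(tgt,n):
    s,c,r=here();d=O+C@np.array(tgt)-np.array(s['ee_pos'])
    w=R.from_matrix(r.T@TR).as_rotvec()/n
    print('t',s['time'],'chute',c.round(1),'gap',s['finger_gap'],'F',(C.T@s['contact_force']).round(1))
    for k in range(n):
        q=r@R.from_rotvec(w*k).as_matrix();print(np.r_[(q.T@d/n/1000).round(4),w.round(4)].tolist())
E
python3 - <<'E'
from h import *
plan([-177,41,140],15)
s,c,r=here();w=cams.snapshot('wrist');print('cam in tool',r.T@(np.array(w['origin'])-s['ee_pos']))
E
```

```text
t 0.1 chute [-627.2  487.3  230.6] gap 85.19313344511062 F [-0.1  0.4  0.5]
[0.033, -0.0263, 0.0061, -0.0001, -0.0001, -0.0969]
[0.0354, -0.023, 0.0061, -0.0001, -0.0001, -0.0969]
[0.0375, -0.0195, 0.0061, -0.0001, -0.0001, -0.0969]
[0.0392, -0.0158, 0.0061, -0.0001, -0.0001, -0.0969]
[0.0406, -0.0119, 0.0061, -0.0001, -0.0001, -0.0969]
[0.0415, -0.0079, 0.0061, -0.0001, -0.0001, -0.0969]
[0.0421, -0.0039, 0.0061, -0.0001, -0.0001, -0.0969]
[0.0423, 0.0002, 0.0061, -0.0001, -0.0001, -0.0969]
[0.042, 0.0043, 0.0061, -0.0001, -0.0001, -0.0969]
[0.0414, 0.0084, 0.006, -0.0001, -0.0001, -0.0969]
[0.0404, 0.0123, 0.006, -0.0001, -0.0001, -0.0969]
[0.039, 0.0162, 0.006, -0.0001, -0.0001, -0.0969]
[0.0373, 0.0199, 0.006, -0.0001, -0.0001, -0.0969]
[0.0352, 0.0234, 0.006, -0.0001, -0.0001, -0.0969]
[0.0328, 0.0267, 0.006, -0.0001, -0.0001, -0.0969]
cam in tool [  78.17752128   -1.64015291 -142.78361786]
```

Call:
apply_moves([
  [[0.033,-0.0263,0.006,0,0,-0.097],[0.0354,-0.023,0.006,0,0,-0.097],[0.0375,-0.0195,0.006,0,0,-0.097],[0.0392,-0.0158,0.006,0,0,-0.097],[0.0406,-0.012,0.006,0,0,-0.097]],
], gripper=0.06)

```text
time: 0.65
ee_pos: [314.8, -412.8, 201.0]
ee_rot: [-0.0, 0.918, 0.396, 0.0]
contact_force: [0.3, -0.7, -0.6]
finger_gap: 60.0
grip_force: 0.0
```

Call:
apply_moves([
  [[0.0415,-0.008,0.006,0,0,-0.097],[0.042,-0.004,0.006,0,0,-0.097],[0.0423,0,0.006,0,0,-0.097],[0.042,0.0043,0.006,0,0,-0.097],[0.0414,0.0084,0.006,0,0,-0.097]],
])

```text
time: 1.15
ee_pos: [428.8, -234.9, 171.1]
ee_rot: [0.0, 0.796, 0.605, 0.0]
contact_force: [0.9, -0.2, -0.2]
finger_gap: 60.2
grip_force: 0.0
```

Call:
apply_moves([
  [[0.0404,0.0123,0.006,0,0,-0.097],[0.039,0.0162,0.006,0,0,-0.097],[0.0373,0.02,0.006,0,0,-0.097],[0.0352,0.0234,0.006,0,0,-0.097],[0.0328,0.0267,0.006,0,0,-0.097]],
])

```text
time: 1.65
ee_pos: [543.1, -57.0, 141.0]
ee_rot: [-0.0, 0.627, 0.779, -0.0]
contact_force: [0.9, -0.3, -0.7]
finger_gap: 60.2
grip_force: 0.0
```

```bash
python3 - <<'E'
from h import *
plan([-177,41,100],3)
s=cams.snapshot('wrist');print(s['fx'],s['cx'],s['cy']);cv2.imwrite('pics/w1.png',s['image'])
E
```

```text
t 1.65 chute [-175.3   40.7  141. ] gap 60.20310040416495 F [-0.5 -0.8 -0.7]
[-0.0006, -0.0001, 0.0137, -0.0001, -0.0, 0.0018]
[-0.0006, -0.0001, 0.0137, -0.0001, -0.0, 0.0018]
[-0.0006, -0.0001, 0.0137, -0.0001, -0.0, 0.0018]
325.19226210127806 279.54707894288396 210.75741563103904
```

View pics/w1.png

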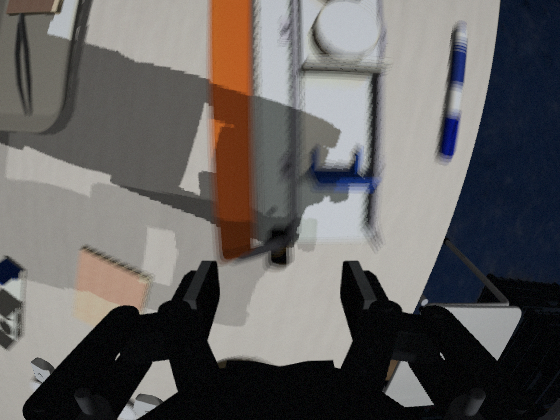

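The wrist view shows the bar's near end at (235,255), the rear bearing block at (280,245) and the tab at (345,183). The fingers are at (205,285) and (355,285). I'll measure the bar and tab from here in chute coordinates as a check.

```bash
cat >> h.py <<'E'
def wcloud(s):
    h,w=s['range_z'].shape;u,v=np.meshgrid(np.arange(w)-s['cx'],np.arange(h)-s['cy']);r=np.hypot(u,v)+1e-9;t=r/s['fx'];z=s['range_z']
    k=np.tan(t)*z/r;p=np.stack([u*k,v*k,z],-1)
    return (p@rot(s['attitude']).T+np.array(s['origin'])-O)@C
E
python3 - <<'E'
from h import *
s=cams.snapshot('wrist');P=wcloud(s);H,S,V=cv2.split(cv2.cvtColor(s['image'],cv2.COLOR_BGR2HSV));g=s['range_z']>0
def sel(m,x0,x1,y0,y1):
    k=np.zeros(m.shape,bool);k[y0:y1,x0:x1]=1;return P[m&k&g]
for n,p in dict(blue=sel((H>105)&(H<130)&(S>130),305,385,140,200),orange=sel((H>3)&(H<16)&(S>150),200,260,0,270),block=sel(V<45,268,292,236,266)).items():
    print(n,len(p),np.percentile(p,[2,50,98],axis=0).round(1).tolist())
    if n=='blue':
        q=p[p[:,2]>60];print('top',len(q),np.percentile(q,[2,50,98],axis=0).round(1).tolist())
E
```

```text
blue 1393 [[-152.5, -23.7, 10.8], [-147.4, -4.2, 51.5], [-132.6, 17.9, 69.0]]
top 537 [[-151.3, -23.7, 60.6], [-148.3, -1.5, 67.5], [-146.8, 18.7, 69.3]]
orange 10458 [[-191.6, 62.7, 72.9], [-102.9, 73.9, 81.5], [-23.4, 85.4, 87.4]]
block 297 [[-205.2, 35.7, 13.0], [-203.0, 40.0, 37.4], [-194.9, 46.1, 65.4]]
```

Wrist depth puts the tab rear at x≈-151. Sideways the chute lies ~2-3 mm toward -y, so I'll use y=39 and descend.

Call:
apply_moves([
  [[0.001,0.001,0.016,0,0,0.005],[0.001,0.001,0.016,0,0,0],[0,0,0.016,0,0,0],[0,0,0.015,0,0,0],[0,0,0.012,0,0,0]],
])

```text
time: 2.25
ee_pos: [543.5, -56.7, 65.4]
ee_rot: [-0.0, 0.631, 0.776, -0.0]
contact_force: [-0.9, 1.0, 2.9]
finger_gap: 60.0
grip_force: 1.4
```

Call:
apply_moves([
  [[0,0,0.008,0,0,0],[0,0,0.008,0,0,0],[0,0,0.007,0,0,0],[0,0,0.004,0,0,0],[0,0,0,0,0,0]],
])

```text
time: 2.75
ee_pos: [544.2, -56.3, 39.0]
ee_rot: [0.0, 0.631, 0.776, 0.0]
contact_force: [-0.7, -1.2, 1.2]
finger_gap: 59.8
grip_force: 0.9
```

```bash
python3 - <<'E'
from h import *
plan([-173,39,38],1)
s=cams.snapshot('wrist');P=wcloud(s);t=cams.snapshot('scene')
a=s['image'];b=t['image'][180:250,190:330];b=cv2.resize(b,(560,280),interpolation=cv2.INTER_CUBIC)
cv2.imwrite('pics/w2.png',np.vstack([a[:310],b]))
E
```

```text
t 2.75 chute [-174.9   39.5   39. ] gap 59.81307350115011 F [-1.   0.9  1.2]
[0.0019, 0.0004, 0.001, 0.0002, 0.0001, -0.0039]
```

View pics/w2.png

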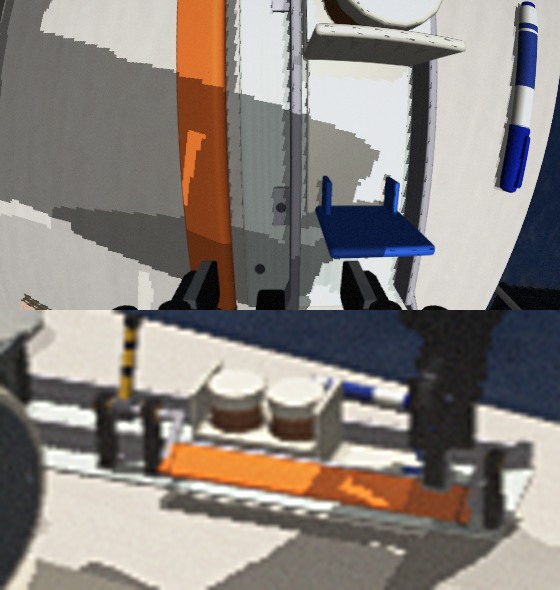

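The gate arm is up (scene crop at (127,360)) with the bar pressed and sloping outward. The other finger is behind the blue tab. I'll start pushing gently.

Call:
apply_moves([
  [[0.005,0,0,0,0,-0.004],[0.005,0,0,0,0,0],[0.005,0,0,0,0,0],[0.005,0,0,0,0,0],[0.006,0,0,0,0,0]],
])

```text
time: 3.35
ee_pos: [538.8, -30.6, 39.5]
ee_rot: [0.0, 0.629, 0.777, 0.0]
contact_force: [0.2, -5.0, 3.2]
finger_gap: 60.1
grip_force: 2.5
```

```bash
cat > m.py <<'E'
from h import *
plan([0,39.5,39],1)
s=cams.snapshot('wrist');P=wcloud(s);H,S,V=cv2.split(cv2.cvtColor(s['image'],cv2.COLOR_BGR2HSV));g=s['range_z']>0
p=P[(H>105)&(H<130)&(S>130)&g];p=p[(abs(p[:,1])<35)&(p[:,2]>60)&(p[:,2]<75)];print('tab',len(p),np.percentile(p,[2,50,98],axis=0).round(1).tolist())
p=P[(H>3)&(H<16)&(S>150)&g];p=p[(p[:,0]>-150)&(p[:,2]<60)&(p[:,1]>55)];f=np.polyfit(p[:,1],p[:,2],1);print('bar',len(p),np.percentile(p,[2,50,98],axis=0).round(1).tolist(),'gate angle',0.61-np.arctan(f[0]))
E
python3 m.py
```

```text
t 3.35 chute [-148.6   39.4   39.5] gap 60.05397790671255 F [-4.9  0.9  3.2]
[0.1486, -0.0001, 0.0005, 0.0006, 0.0004, 0.0001]
tab 1744 [[-136.1, -23.9, 60.4], [-131.8, -0.8, 67.0], [-130.6, 18.8, 69.3]]
bar 12872 [[-143.4, 62.8, 33.7], [-77.6, 72.8, 42.6], [-20.0, 86.6, 47.0]] gate angle 1.075350788692504
```

In contact: the tab moves with the finger at ~5 N. The gate reads ~1.1-1.25 rad, so I'll press 5 mm lower for margin while pushing on.

Call:
apply_moves([
  [[0.003,0,0.003,0,0,0],[0.005,0,0.002,0,0,0],[0.007,0,0,0,0,0],[0.007,0,0,0,0,0],[0.004,0,0,0,0,0]],
])

```text
time: 3.9
ee_pos: [532.8, -4.9, 34.1]
ee_rot: [-0.0, 0.629, 0.777, -0.0]
contact_force: [-0.6, -3.8, 2.9]
finger_gap: 60.1
grip_force: 2.1
```

```bash
python3 m.py; python3 - <<'E'
from h import *
t=cams.snapshot('scene')
b=t['image'][170:260,170:340];cv2.imwrite('pics/s3.png',cv2.resize(b,None,fx=4,fy=4,interpolation=cv2.INTER_CUBIC))
E
```

```text
t 3.9 chute [-122.3   39.9   34.1] gap 60.10501056270261 F [-3.6  1.4  2.9]
[0.1223, 0.0004, -0.0048, -0.0005, -0.0001, 0.0003]
tab 1895 [[-110.0, -22.1, 60.4], [-105.5, 1.3, 67.0], [-104.2, 20.6, 69.2]]
bar 12919 [[-143.2, 60.6, 28.6], [-56.4, 69.0, 40.1], [5.2, 82.7, 44.1]] gate angle 1.1854671076880647
```

View pics/s3.png

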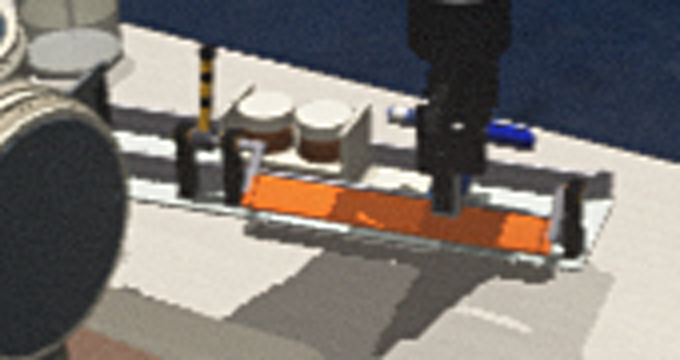

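The arm is upright at (207,90), with the rack and both jars just short of the gate and clear of it. I'll continue.

Call:
apply_moves([
  [[0.006,0,0,0,0,0],[0.008,0,0,0,0,0],[0.008,0,0,0,0,0],[0.008,0,0,0,0,0],[0.008,0,0,0,0,0]],
])

```text
time: 4.5
ee_pos: [524.9, 32.5, 34.2]
ee_rot: [-0.0, 0.629, 0.777, -0.0]
contact_force: [-0.4, -3.0, 1.3]
finger_gap: 60.1
grip_force: 1.7
```

Call:
apply_moves([
  [[0.008,0,0,0,0,0],[0.008,0,0,0,0,0],[0.008,0,0,0,0,0],[0.008,0,0,0,0,0],[0.005,0,0,0,0,0]],
])

```text
time: 5.0
ee_pos: [517.4, 68.7, 34.3]
ee_rot: [-0.0, 0.629, 0.777, -0.0]
contact_force: [-1.5, -3.2, 1.5]
finger_gap: 59.7
grip_force: 1.8
```

```bash
python3 m.py
```

```text
t 5.0 chute [-47.1  39.7  34.3] gap 59.707763657996686 F [-2.8  2.1  1.5]
[0.0471, 0.0002, -0.0047, -0.0001, -0.0, 0.0005]
tab 1905 [[-34.4, -22.1, 60.3], [-30.2, 0.9, 67.0], [-29.0, 20.5, 69.1]]
bar 9286 [[-98.9, 60.6, 28.6], [-12.1, 68.9, 40.3], [34.0, 82.6, 44.0]] gate angle 1.1873881704937865
```

Going well, with 45-47 mm left.

Call:
apply_moves([
  [[0.007,0,0,0,0,0],[0.008,0,0,0,0,0],[0.007,0,0,0,0,0],[0.006,0,0,0,0,0],[0.004,0,0,0,0,0]],
])

```text
time: 5.55
ee_pos: [510.9, 99.8, 34.4]
ee_rot: [0.0, 0.629, 0.777, 0.0]
contact_force: [-0.5, -4.3, 2.2]
finger_gap: 59.9
grip_force: 2.0
```

Call:
apply_moves([
  [[0.003,0,0,0,0,0],[0.003,0,0,0,0,0],[0.003,0,0,0,0,0],[0.002,0,0,0,0,0],[0.001,0,0,0,0,0]],
])

```text
time: 6.05
ee_pos: [508.5, 111.1, 34.3]
ee_rot: [0.0, 0.629, 0.777, 0.0]
contact_force: [-1.0, -3.8, 2.6]
finger_gap: 59.8
grip_force: 2.2
```

Call:
apply_moves([
  [[0.001,0,0,0,0,0],[0.001,0,0,0,0,0],[0.001,0,0,0,0,0],[0.001,0,0,0,0,0],[0,0,0,0,0,0]],
])

```text
time: 6.55
ee_pos: [507.7, 115.0, 34.3]
ee_rot: [-0.0, 0.629, 0.777, 0.0]
contact_force: [-0.1, -3.1, 3.4]
finger_gap: 60.4
grip_force: 1.8
```

Call:
apply_moves([
  [[0.001,0,0,0,0,0],[0.001,0,0,0,0,0],[0,0,0,0,0,0]],
])

```text
time: 6.85
ee_pos: [507.9, 115.4, 34.4]
ee_rot: [0.001, 0.63, 0.777, -0.0]
contact_force: [2.3, -16.0, 2.0]
finger_gap: 60.1
grip_force: 8.7
```

Force jumped to 16 N and motion stopped at x≈0, the expected home position. I'll check with the cameras before releasing.

```bash
python3 m.py; python3 - <<'E'
from h import *
t=cams.snapshot('top')
b=t['image'][120:225,115:330];cv2.imwrite('pics/t4.png',cv2.resize(b,None,fx=3.6,fy=3.6,interpolation=cv2.INTER_CUBIC))
E
```

```text
t 6.85 chute [ 0.6 39.3 34.4] gap 60.095157373402685 F [-16.1   1.    2. ]
[-0.0006, -0.0002, -0.0046, 0.0006, 0.0015, -0.0007]
tab 1889 [[13.3, -22.7, 60.3], [17.3, 0.5, 66.9], [18.5, 20.1, 69.1]]
bar 4511 [[-56.5, 60.5, 28.6], [4.5, 68.1, 40.6], [35.9, 82.1, 43.9]] gate angle 1.1871659169087132
```

View pics/t4.png

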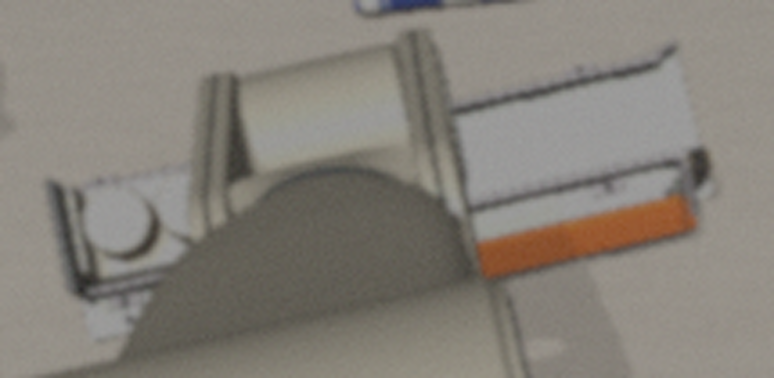

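The rack front is against the stops at (85,230) and the tab is at about +13. I'll ease off, back away a little, then lift straight up.

Call:
apply_moves([
  [[-0.001,0,0,0,0,0],[-0.002,0,0,0,0,0],[-0.004,0,0,0,0,0],[-0.004,0,0,0,0,0],[0,0,0,0,0,0]],
])

```text
time: 7.45
ee_pos: [509.4, 105.8, 34.2]
ee_rot: [-0.0, 0.63, 0.777, -0.0]
contact_force: [-1.3, -0.4, 0.9]
finger_gap: 60.2
grip_force: 1.0
```

Call:
apply_moves([
  [[0,0,-0.008,0,0,0],[0,0,-0.01,0,0,0],[0,0,-0.012,0,0,0],[0,0,-0.014,0,0,0],[0,0,-0.016,0,0,0]],
])

```text
time: 7.95
ee_pos: [509.7, 106.2, 95.8]
ee_rot: [0.0, 0.629, 0.777, 0.0]
contact_force: [-0.4, -1.1, 0.1]
finger_gap: 60.4
grip_force: 0.0
```

Call:
apply_moves([
  [[0,0,-0.02,0,0,0],[0,0,-0.03,0,0,0],[0,0,-0.03,0,0,0],[0,0,-0.03,0,0,0],[0,0,-0.02,0,0,0]],
])

```text
time: 8.45
ee_pos: [510.3, 106.3, 227.9]
ee_rot: [0.001, 0.629, 0.777, 0.001]
contact_force: [0.7, -0.6, 0.7]
finger_gap: 60.0
grip_force: 0.0
```

Call:
apply_moves([
  [[-0.03,0,0,0,0,0],[-0.04,0,0,0,0,0],[-0.04,0,0,0,0,0],[-0.04,0,0,0,0,0],[-0.03,0,0,0,0,0]],
])

```text
time: 8.95
ee_pos: [547.3, -72.1, 225.9]
ee_rot: [0.001, 0.63, 0.777, 0.0]
contact_force: [0.8, -0.2, -0.6]
finger_gap: 59.9
grip_force: 0.0
```

Call:
apply_moves([
  [[-0.04,0,0,0,0,0],[-0.04,0,0,0,0,0],[-0.03,0,0,0,0,0],[0,0,0,0,0,0],[0,0,0,0,0,0]],
])

```text
time: 9.45
ee_pos: [569.5, -177.9, 225.1]
ee_rot: [0.0, 0.63, 0.777, 0.0]
contact_force: [-0.8, -0.3, -0.1]
finger_gap: 60.1
grip_force: 0.0
```

```bash
python3 - <<'E'
from h import *
print(here()[:2])
t=cams.snapshot('top');P=(cloud(t)-O)@C
H,S,V=cv2.split(cv2.cvtColor(t['image'],cv2.COLOR_BGR2HSV))
m=(H>18)&(H<35)&(S>120)&(abs(P[...,0]-82)<15)&(abs(P[...,1])<60);p=P[m];print('gate',len(p),p.mean(0),p.min(0),p.max(0))
b=t['image'][120:225,115:330];c=cams.snapshot('scene')['image'][160:270,150:350]
cv2.imwrite('pics/t5.png',np.vstack([cv2.resize(b,(600,293),interpolation=cv2.INTER_CUBIC),cv2.resize(c,(600,300),interpolation=cv2.INTER_CUBIC)]))
E
```

```text
({'time': 9.45, 'joint_pos': array([-3.22866360e-01,  3.88689031e-01,  1.69993724e+00,  3.34225780e-04,
        1.05248061e+00, -5.30567149e-01]), 'qd': array([ 0.02712427, -0.00444623,  0.01751205,  0.00091221, -0.00146462,
        0.00175087]), 'effort': array([-1.25827957e+00, -5.25571811e+01, -2.81539017e+01, -9.06613399e-02,
       -6.54618326e-02, -5.09785814e-02]), 'ee_pos': array([ 569.49411477, -177.89715829,  225.13371759]), 'ee_rot': array([1.76466272e-04, 6.30060014e-01, 7.76546392e-01, 2.21207768e-04]), 'contact_force': array([-0.79329583, -0.28098569, -0.14146205]), 'moment': array([ 0.01538766,  0.00864193, -0.00941119]), 'grip_force': 0.0, 'finger_gap': 60.07166699399709}, array([-299.12351749,   39.91178352,  225.13371759]))
gate 38 [80.97499049 11.6941385  63.10277189] [ 77.85335119 -16.51299086  57.10713771] [83.76507733 37.83307474 70.58469292]
```

View pics/t5.png

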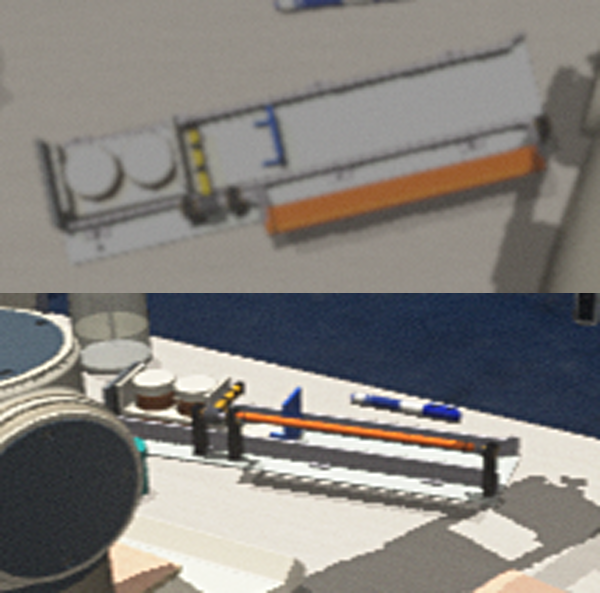

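The rack is home against the stops, the gate is shut level behind it at (198,165), both jars are upright and the robot is clear.

```bash
python3 -c "
from plant import manip;print(manip.finish_job())"
```

```text
the job is handed in; nothing more can be done
None
```

The job is handed in: the rack is home against the rubber stops, the gate is shut behind it, both jars are upright, the arm is clear, and it took about 9.5 s of the 38 s allowed.

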